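Stack the brush caddy on the tote of paints

ROBOT

A 7-joint arm with a two-finger parallel gripper is mounted at the origin on the work surface. World frame = base frame: x ahead of the robot, y to its left, z up, the work surface at z = 0. Lengths are in m, angles in rad, forces in N, time in s.
With the tool pointing down it reaches from about 0.425 to 0.925 m from the base axis. Payload 6.8 kg.
Tool frame: the origin (TCP) lies between the finger pads; the fingertips stand 11 mm ahead of it and the grasp point (between the pads) lies 8 mm behind it; z points along the fingers, y is the line along which they close (so a half turn about z gives the same grasp; the last joint's range is limited). The gripper opens to 85 mm and grips with 20 to 120 N. Pads are 22 mm wide; open, the fingers measure 114 mm over their backs; the gripper's body (76 mm by 85 mm) begins 54 mm behind the grasp point. The pads swing forward as they close: fully open they stand 13 mm farther back than shut.
Start: joints at [-1.253, 0.477, 0.022, 1.555, -0.011, 1.109, -0.083], TCP at [0.279, 0.615, 0.242] pointing down, gripper open.
Joint ranges: [-2.96, 2.96], [-0.34, 2.1], [-1.41, 1.46], [0.24, 2.44], [-1.37, 4.51], [0.17, 1.92], [-2.96, 2.96]. Speed limits (rad/s): [2.39, 2.39, 3.14, 3.14, 3.14, 3.14, 3.14].

INTERFACE

Orientations are given as a rotation vector (axis times angle).
In Python, from bench import r gives the robot as it stands.
- The arm moves only by the tool send_rows, never from a script. Its argument "deltas" is a list of rows, each an object of numbers: "dx", "dy", "dz": the shift along the world's x, y, z in mm; "rx", "ry", "rz": the turn, a rotation vector about the world's x, y, z in degrees. A call has 1 to 5 rows; each row is the pose to reach, as a shift and turn from the pose commanded when the call began; what a row does not reach only later rows make up. A row lasts 1/12 s, in which the tool goes at most 41.7 mm and 7.16 degrees, less where a joint would pass 70% of its speed; a pose out of reach is approached as far as the arm can. A call with a gripper value outside its range is refused whole. "jaw" is the finger opening in mm, from 0 to 85.4, set as the call begins (left out, the last holds). The fingers move at their own pace and stop on an object; "newtons" is the grip in N (left out, the last holds). Time passes only in rows, so rows that repeat a pose let the fingers close. It gives the time, the measured TCP pose, the force, the opening and the grip force at its end, in the units of the state.
- r.get_obs(): the state, without advancing time (a new reading comes with each control period).
- r.grab_frame(name): name is "scene" or "top" or "wrist"; returns a dict with "frame" (420x560x3 uint8, blue, green, red), "z_map" (420x560 float32, m along the optical axis (not along the pixel's ray), 0 where there is no reading), "vertical_fov" (degrees; the focal length in pixels is half the picture's height over the tangent of half this angle, whatever the lens; pixels are square), "cx", "cy" (the principal point, pixels), "xyz" and "orientation" of the camera in the world. Camera axes: x right, y down, z forward; pixel columns grow to the right and rows downward; lengths in m; the calibration is good to about 2 mm. A picture is of the moment at which its call begins.
- r.hand_in(): hands the job in; it is judged then, once.
The state is a dict: "clock": time; "joints": joint angles; "qvel": joint speeds; "tau": joint torques, N m; "tcp_pos": TCP position; "orientation": TCP orientation; "contact_force": force on the tool from outside, world axes, zero at the start; "moment": the same for the moment, N m; "grip_width": finger opening in m; "gripper_force": force on a finger pad.
Only numpy, scipy, OpenCV 4.12 (cv2) and the standard library are available. Lean on these libraries where they do the work, as an engineer would, in place of code of your own. Each camera call takes 0.05 s, during which the arm holds its last target. There are 200 camera calls.

TASK

The empty brush caddy stands the wrong way round beside the tote of paint bottles: set down like that it would nest down on to the bottle caps. Pick it up by its handle, turn it half round so that it stacks instead, set it gently on the tote's stacking rails and work it along them by feel, never pressing or pushing hard, until all four feet drop fully into their shallow notches and it sits level; then let go. Do not disturb the other things on the counter.

Things in the scene. Friction and masses are not known exactly. Their poses are not given: they have to be found in the camera images.
- caddy: White plastic caddy: open box 170 mm long (x), 96 wide (y), walls 55 high, about 0.35 kg, handle bar over the middle. Origin: centre of underside, z up. Four feet (blocks 14 mm wide along x) stick out 12 mm from its long sides (120 over the feet), 8 to 22 mm above the underside. Stands on the counter, turned 2.5 to 3.8 rad from the tote's yaw. Stacks when its x and y point as the tote's do.
- caddy_handle (a point): Middle of the caddy's handle, 85 mm above its underside: a straight bar along the caddy's x, 112 mm long, 14 mm thick (y), from 74 to 98 mm above the underside, clear of the walls. Pinch it from above across the caddy's y. Axes as the caddy's.
- caddy_wide_side (a point): Middle of the caddy's long side (+y) whose two feet are far apart, at x = -64 and +64 mm from the caddy's middle: 54 mm out from the middle, 8 mm above the underside (the feet's undersides).
- caddy_close_side (a point): Middle of the caddy's other long side (-y) whose two feet are close together, at x = -28 and +28 mm: 54 mm out from the middle, 8 mm above the underside.
- tote: Grey open tote 236 mm (x) by 140 (y), walls 94 high, full of paint bottles with cap tops 74 mm up; fixed to the counter. Origin: centre of underside, on the counter, z up. Inside each long wall a white stacking rail runs along x (200 long). The caddy's feet ride on the rail tops, its underside then 92 mm up; when stacked home the feet are 8 mm down in the notches and its underside 84 mm up.
- rail_wide (a point): Point on the top of the tote's +y rail (58 mm out, 100 mm up), level with the tote's middle. Rail 15 mm wide. From the rails' middle: shallow notches (18 mm long, 8 deep) at x = -64 and +64 mm, open slots (18 mm long, 60 deep) at -28 and +28. The rails' middle is 4 to 14 mm off the tote's, towards one end (x), both rails alike, unreported: find it by feel or sight.
- rail_close (a point): Point on the top of the tote's -y rail (58 mm out, 100 mm up), level with the tote's middle. From the rails' middle (shifted as the other's): shallow notches at x = -28 and +28 mm, open slots at -64 and +64. Rails rigid, they stay put. The caddy's box fits between the two rails with 2.5 mm play each side. A half-turned caddy's feet go down the slots.
- paint_a: A bystander: leave it alone. Capped paint bottle, 38 mm across, 80 mm tall; origin at the centre of its underside.
- paint_b: A bystander: leave it alone. Capped paint bottle, 38 mm across, 80 mm tall; origin at the centre of its underside.
- paint_c: A bystander: leave it alone. Capped paint bottle, 38 mm across, 80 mm tall; origin at the centre of its underside.
- tub: A bystander: leave it alone. White plastic tub, 90 mm across, 75 mm tall; origin at the centre of its underside.
- jar: A bystander: leave it alone. Small lidded jar, 52 mm across, 50 mm tall; origin at the centre of its underside.
- brush: A bystander: leave it alone. Paint brush 200 mm long lying on the counter; origin on its underside.
Not all that is in view belongs to the job. Leave any red or yellow look-alike of the caddy alone.

How it is judged:
By the outcome, as a careful person would: the job done as asked, in the order asked, and still so for the second after the job is handed in, with the robot touching nothing.
It also fails if it takes over 72 s, if anything falls off the work surface, if the arm or the gripper's body presses on something with over 40 N, if the wrist force passes 120 N, or if a joint passes its speed limit or range.

## Working session

There is one attempt and no reset: what is moved stays moved. The work goes in short steps, Python scripts to look and compute and a tool call to move; the robot and the scene stay as the last step left them, time stands still between calls to the robot, and variables do not carry over. Pictures are saved under pics/ and viewed, at most 10 in all, crops included, and the job is handed in when it is done.

Besides the shell and the picture viewer there is one more tool, called as name([rows], argument=value, ...), one row to a line, values as JSON. send_rows: Moves the arm, as the interface text tells. Its arguments: {"type":"object","properties":{"deltas":{"type":"array","items":{"type":"object","properties":{"dx":{"type":"number"},"dy":{"type":"number"},"dz":{"type":"number"},"rx":{"type":"number"},"ry":{"type":"number"},"rz":{"type":"number"}}}},"jaw":{"type":"number"},"newtons":{"type":"number"}},"required":["deltas"]}

```bash
mkdir -p pics; cat > h.py <<'E'
import numpy as np, cv2
from scipy.spatial.transform import Rotation as R
from bench import r
def grab(n):
    g=r.grab_frame(n); np.savez('last_%s.npz'%n,**{k:np.array(v) for k,v in g.items()}); return g
def cloud(g):
    z=np.asarray(g['z_map'],float);h,w=z.shape
    f=h/2/np.tan(np.radians(float(g['vertical_fov']))/2)
    u,v=np.meshgrid(np.arange(w),np.arange(h))
    P=np.stack([(u-float(g['cx']))/f*z,(v-float(g['cy']))/f*z,z],-1)
    o=np.array(g['orientation'],float)
    M=R.from_rotvec(o).as_matrix() if o.shape==(3,) else (o if o.shape==(3,3) else R.from_quat(o).as_matrix())
    W=P@M.T+np.array(g['xyz'],float); W[z==0]=np.nan
    return W
E
python3 - <<'E'
from h import *
for n in('top','scene'):
    g=grab(n); cv2.imwrite(f'pics/{n}0.png',g['frame']); print(n,g['xyz'],g['orientation'],g['vertical_fov'])
    W=cloud(g); print(np.nanmin(W,(0,1)),np.nanmax(W,(0,1)))
print(r.get_obs())
E
```

```text
top [ 0.45830746 -0.0449132   1.05036278] [-2.17271188  2.17944393 -0.12018972] 56.77579500262266
[ 0.02500885 -1.42086678 -0.77027058] [1.58410878 1.31736918 0.17398187]
scene [ 0.97252746 -0.29758469  0.81667124] [-2.22712201 -1.35181904  0.41182179] 56.30714909414112
[-1.49009348 -0.81486376 -0.76273204] [1.29224872 1.37038817 0.30868666]
{'clock': 0.1, 'joints': array([-1.25314632,  0.4776994 ,  0.02235086,  1.55636828, -0.01153319,
        1.10925494, -0.08310676]), 'qvel': array([ 1.46029588e-05, -1.35283472e-03,  3.24834060e-04, -2.11232123e-03,
       -1.80911125e-04, -2.44851255e-04,  1.20725957e-03]), 'tau': array([ 4.34010537e-03, -5.97758174e+01,  1.61327954e+00, -2.81956673e+01,
        1.27175439e-02,  4.99761154e-03,  4.05465570e-06]), 'tcp_pos': array([0.27857132, 0.61427481, 0.24142852]), 'orientation': array([-6.63687758e-01, -3.07043072e+00,  2.48567058e-03]), 'contact_force': array([ 0.1790437 , -0.14766693, -0.40648159]), 'moment': array([ 0.01687308, -0.01435571,  0.03420414]), 'gripper_force': 0.0, 'grip_width': 0.08541369346631195}
```

View pics/top0.png

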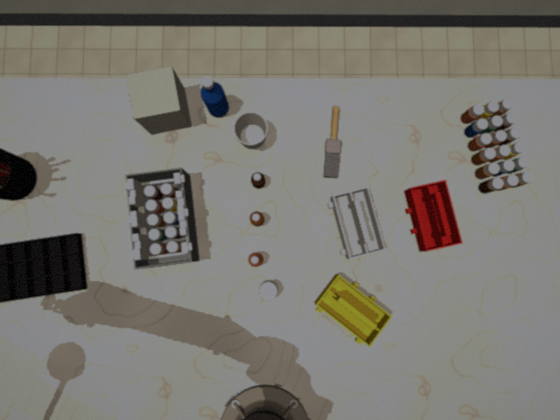

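View pics/scene0.png

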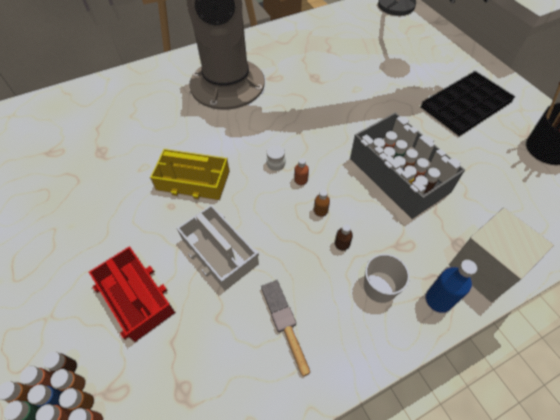

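White caddy at (357,222) in the top view, against look-alikes yellow (352,308) and red (433,216). By its colour it is the white one. The tote is at (163,218). Next: a close crop with depth measurements.

```bash
cat > m.py <<'E'
from h import *
def rect(pts):
    (c,s,a)=cv2.minAreaRect((pts*1000).astype(np.float32)); return np.round(c,1),np.round(s,1),round(a,1)
g=np.load('last_top.npz'); W=cloud(g); F=g['frame']
def sel(W,x0,x1,y0,y1,z0,z1): 
    return (W[...,0]>x0)&(W[...,0]<x1)&(W[...,1]>y0)&(W[...,1]<y1)&(W[...,2]>z0)&(W[...,2]<z1)
def at(u,v):print((u,v),np.round(W[v,u],3))
for p in[(357,222),(163,218),(330,215),(433,216),(300,300)]:at(*p)
E
python3 - <<'E'
from m import *
c=W[222,357];t=W[218,163]
m=sel(W,c[0]-.15,c[0]+.15,c[1]-.1,c[1]+.1,.04,.066); print('caddy rim',m.sum(),rect(W[m][:,:2]),np.median(W[m][:,2]))
m2=sel(W,c[0]-.1,c[0]+.1,c[1]-.08,c[1]+.08,.085,.11); print('handle',m2.sum(),rect(W[m2][:,:2]),np.median(W[m2][:,2]))
m3=sel(W,t[0]-.2,t[0]+.2,t[1]-.15,t[1]+.15,.085,.12);print('tote',m3.sum(),rect(W[m3][:,:2]),np.median(W[m3][:,2]))
a=cv2.resize(F[175:270,315:400],None,fx=6,fy=6,interpolation=cv2.INTER_CUBIC)[:570,:400]
b=cv2.resize(F[160:275,120:205],None,fx=4.9,fy=4.9,interpolation=cv2.INTER_CUBIC)[:570,:]
a=cv2.resize(F[178:268,320:395],None,fx=5,fy=6.2,interpolation=cv2.INTER_CUBIC)
a=cv2.resize(F[178:268,320:395],(375,450));b=cv2.resize(F[160:275,120:205],(415,561))
o=np.zeros((561,790,3),np.uint8);o[:450,:375]=a;o[:,375:]=b;cv2.imwrite('pics/crop1.png',np.clip(o*1.3,0,255).astype(np.uint8))
E
```

```text
(357, 222) [ 0.538 -0.243  0.045]
(163, 218) [0.551 0.264 0.03 ]
(330, 215) [ 0.561 -0.179  0.002]
(433, 216) [ 0.554 -0.446  0.036]
(300, 300) [ 0.334 -0.096 -0.002]
caddy rim 625 (array([ 509.9, -245.2]), array([132.7, 241.7]), 89.9) 0.053697476390708876
handle 298 (array([ 537.4, -245.5]), array([111.,  15.]), 14.3) 0.09761339915057587
tote 1686 (array([547.8, 258. ]), array([237.7, 150.5]), 7.5) 0.09618029428100222
```

View pics/crop1.png

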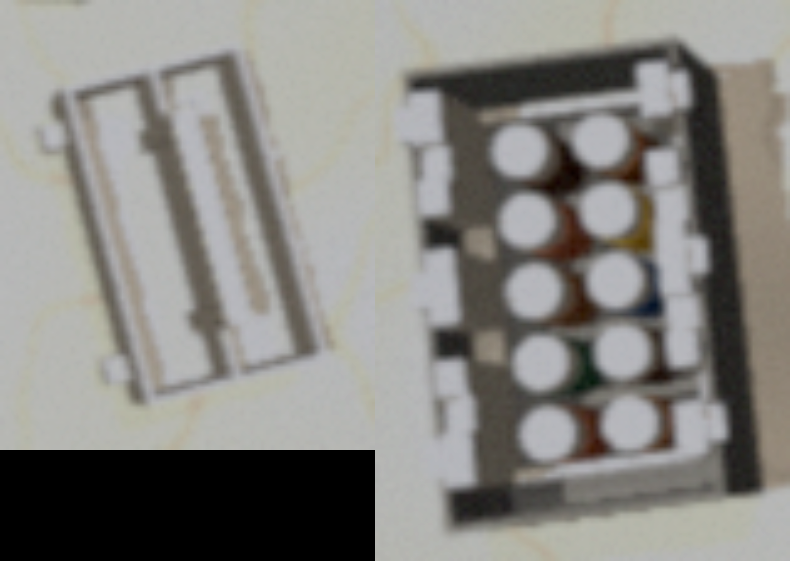

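```bash
python3 - <<'E'
from m import *
# tote-aligned coords, axis along yaw 7.5deg
m3=sel(W,.35,.75,.13,.4,.085,.12)
c,s,a=rect(W[m3][:,:2]); th=np.radians(7.5)
print(c,s)
d=W[...,:2]-np.array([.5478,.258]); X=d@[np.cos(th),np.sin(th)]; Y=d@[-np.sin(th),np.cos(th)]; Z=W[...,2]
for z0,z1 in((.097,.103),(.09,.096)):
  k=m3&(Z>z0)&(Z<z1); print(z0,k.sum(),np.percentile(X[k],[0,1,50,99,100]).round(3),np.percentile(Y[k],[0,1,50,99,100]).round(3))
for row in range(163,272,2):
  print(row,' '.join(f"{int(round(Z[row,u]*1000)) if Z[row,u]==Z[row,u] else -1:3d}" for u in range(124,204,2)), F[row,124:204:4,1][:6])
E
```

```text
(357, 222) [ 0.538 -0.243  0.045]
(163, 218) [0.551 0.264 0.03 ]
(330, 215) [ 0.561 -0.179  0.002]
(433, 216) [ 0.554 -0.446  0.036]
(300, 300) [ 0.334 -0.096 -0.002]
[547.8 258. ] [237.7 150.5]
0.097 751 [-0.115 -0.095  0.003  0.102  0.116] [-0.075 -0.074 -0.051  0.072  0.074]
0.09 665 [-0.119 -0.118 -0.007  0.117  0.117] [-0.075 -0.072  0.007  0.07   0.075]
163  -2   3  -1  -3   0   0   2   2  -1  -1  -1   0  -2   2   0   0   1   3   0  -2   1  -2   0   1  -2   2   3  -3  -2   0  -1  -3  -2  -2   2   1   2   2   0   1 [141 138 140 141 143 139]
165  -3   0  -1   1   0   1   1  -2   3   2  -1  -2   0   0   2   5   1   0   1   2   0   0   0   3   0   3   0   1   1  -2   1   1   2   3  -2  -1   2   1   1  -1 [139 141 140 140 141 141]
167  -1  -1  -1  -2   0  -4   0  -1  -1  -3  -1   0   3   2  -1   0   1   1   2   2  -1   0   3   3   2   3  -2   1   3   3   1  -1  -1  -2   0   3  -1   0  -2  -2 [141 137 141 140 141 140]
169  -1  -2   0   2  -2  -1  -4   0  -1   0   0  -2  -2   1   3   3   3  -2  -1   3  -3  92  94  94  94  89  95  95  95  92  -1  -1  -2   1  -2   1   3  -1   1  -1 [140
[... 9011 characters left out ...]
  96  92  96  93  93  90  93  19  -1   2  -1  -2  -2   1   3  -2   2  -2   2  -3  -1   0   0   0  -1   1 [139 142 139  42  27  37]
267  -2   0   1  -2   0  99  88  93  93  92  93  96  95  64   0   3  -1   0   0   0  -1   6   1   2   2  -1  -1  -2  -2   0  -1   1   0   1  -1   0  -2   1   3  -1 [139 140 141  70  87  93]
269  -1  -1   1  -4   0   1  -2   0   2  -3  -2   0  -1  -1   6   3   1  -1   0   3  -2   1   1   1  -2  -1  -1   1   0   0  -2  -1   0  -1  -4   4  -3   1   1   2 [139 139 139 123 135 134]
271  -1  -5  -1   0   0   2  -2   0   0   0   2   3   2  -2  -3  -2   0  -1   0  -4  -1  -3   0   6   1  -5  -2   4   1   3  -1   3   0   1  -1  -1   2   4   0  -1 [137 138 140 141 141 142]
```

```bash
python3 - <<'E' | tail -n +6
from m import *
def T(W,c,th):
    d=W[...,:2]-c; return d@[np.cos(th),np.sin(th)], d@[-np.sin(th),np.cos(th)], W[...,2]
Ws=cloud(np.load('last_scene.npz'))
for n,w in(('top',W),('scene',Ws)):
  X,Y,Z=T(w,np.array([.5374,-.2455]),np.radians(14.3))
  for s in(1,-1):
    k=(np.abs(X)<.1)&(s*Y>.050)&(s*Y<.063)&(Z>.010)&(Z<.035)
    print(n,s,k.sum(),np.histogram(X[k]*1000,np.arange(-100,101,10))[0])
s=np.load('last_scene.npz')['frame']
a=cv2.resize(s[200:295,165:270],(630,570),interpolation=cv2.INTER_CUBIC)
cv2.imwrite('pics/crop2.png',np.clip(a*1.2,0,255).astype(np.uint8))
E
```

```text
top 1 46 [ 0  0  1 17  6  0  0  0  0  0  0  0  0  0  0  6 14  2  0  0]
top -1 14 [0 0 0 0 0 0 3 4 0 0 0 0 5 2 0 0 0 0 0 0]
scene 1 19 [0 0 1 3 1 0 0 0 0 0 0 0 0 0 0 3 8 0 3 0]
scene -1 55 [ 0  0  0  0  0  0 10 18  0  0  0  3 14 10  0  0  0  0  0  0]
```

View pics/crop2.png

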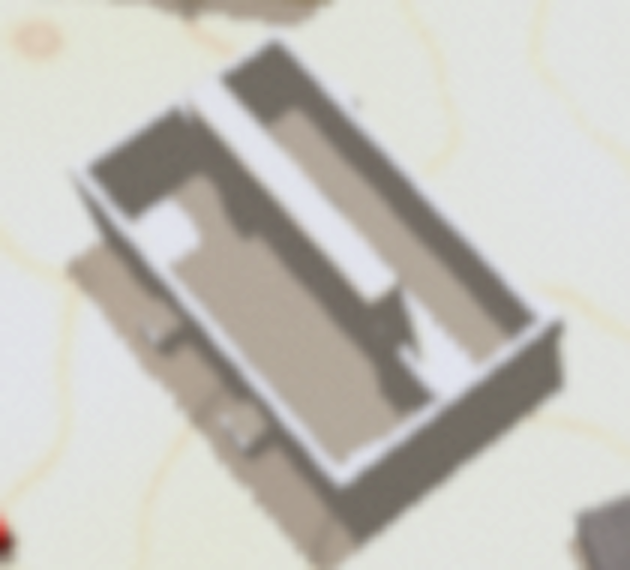

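```bash
python3 - <<'E' | tail -n +6
from m import *
Ws=cloud(np.load('last_scene.npz'))
th=np.radians(7.5)
for n,w in(('top',W),('scene',Ws)):
  d=w[...,:2]-np.array([.5478,.258]); X=d@[np.cos(th),np.sin(th)]*1000; Y=d@[-np.sin(th),np.cos(th)]*1000; Z=w[...,2]*1000
  print(n,'bins',list(range(-110,111,5)))
  for s in(1,-1):
    print(s,[int(np.median(Z[k])) if (k:=(abs(X-x)<3)&(abs(s*Y-58)<5)&(Z>20)).sum()>1 else 0 for x in range(-110,111,5)])
s=np.load('last_scene.npz')['frame']
a=cv2.resize(s[108:218,345:468],(630,563),interpolation=cv2.INTER_CUBIC)
cv2.imwrite('pics/crop3.png',np.clip(a*1.2,0,255).astype(np.uint8))
E
```

```text
top bins [-110, -105, -100, -95, -90, -85, -80, -75, -70, -65, -60, -55, -50, -45, -40, -35, -30, -25, -20, -15, -10, -5, 0, 5, 10, 15, 20, 25, 30, 35, 40, 45, 50, 55, 60, 65, 70, 75, 80, 85, 90, 95, 100, 105, 110]
1 [0, 0, 0, 96, 100, 98, 99, 99, 100, 92, 90, 92, 98, 98, 99, 99, 40, 39, 40, 74, 100, 100, 100, 100, 100, 100, 99, 98, 40, 40, 67, 100, 100, 100, 93, 92, 91, 92, 99, 100, 99, 100, 99, 97, 81]
-1 [0, 0, 0, 99, 99, 98, 100, 100, 100, 0, 0, 0, 99, 100, 100, 98, 91, 91, 92, 98, 100, 100, 99, 99, 100, 100, 100, 93, 92, 90, 94, 99, 98, 100, 0, 0, 40, 83, 98, 99, 99, 98, 99, 100, 80]
scene bins [-110, -105, -100, -95, -90, -85, -80, -75, -70, -65, -60, -55, -50, -45, -40, -35, -30, -25, -20, -15, -10, -5, 0, 5, 10, 15, 20, 25, 30, 35, 40, 45, 50, 55, 60, 65, 70, 75, 80, 85, 90, 95, 100, 105, 110]
1 [0, 0, 86, 83, 92, 85, 82, 82, 84, 75, 80, 80, 90, 82, 74, 68, 0, 0, 86, 88, 86, 79, 75, 78, 78, 85, 78, 0, 0, 62, 73, 80, 85, 86, 86, 76, 74, 74, 79, 68, 82, 87, 88, 0, 95]
-1 [0, 0, 100, 101, 101, 101, 102, 98, 95, 0, 0, 102, 101, 101, 101, 95, 93, 92, 100, 102, 102, 101, 100, 101, 101, 99, 97, 93, 93, 94, 101, 100, 100, 94, 0, 0, 0, 101, 101, 101, 101, 100, 97, 0, 96]
```

View pics/crop3.png

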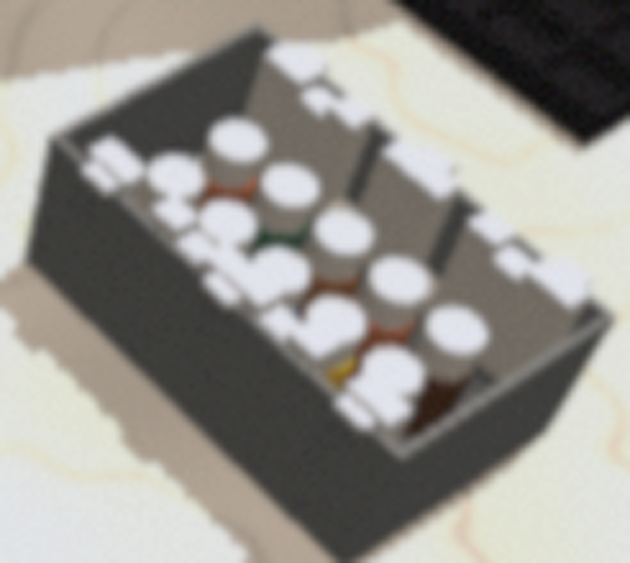

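Both cameras agree on two things:
- **Caddy:** its wide-spaced feet (±64) face world +y, so its yaw is about 14°.
- **Tote:** the rail with the shallow ±64 notches is also at world +y, so its yaw is about 7.5°.

That contradicts the "wrong way round" wording. I'll move over the caddy and check with the wrist camera before deciding.

send_rows([
  {"dx": 26,"dy": -30,"rz": 5},
  {"dx": 52,"dy": -60,"rz": 10},
  {"dx": 78,"dy": -90,"rz": 15},
  {"dx": 104,"dy": -120,"rz": 20},
  {"dx": 130,"dy": -150,"rz": 25},
])

```text
$.deltas[0]: bad value
```

send_rows([
  {"dx": 10,"dy": -38,"rz": 3},
  {"dx": 20,"dy": -76,"rz": 6},
  {"dx": 30,"dy": -114,"rz": 9},
  {"dx": 40,"dy": -152,"rz": 12},
  {"dx": 50,"dy": -190,"rz": 13.7},
])

```text
$.deltas[0]: bad value
```

send_rows([
  {"dx": 8,"dy": -38},
  {"dx": 16,"dy": -76},
  {"dx": 24,"dy": -114},
  {"dx": 32,"dy": -152},
  {"dx": 40,"dy": -190},
])

```text
$.deltas[0]: bad value
```

send_rows([
  {"dx": 8,"dy": -38},
  {"dx": 16,"dy": -76},
  {"dx": 24,"dy": -114},
  {"dx": 32,"dy": -152},
  {"dx": 39,"dy": -190},
])

```text
$.deltas[0]: bad value
```

send_rows([
  {"dx": 0,"dy": -38},
  {"dx": 0,"dy": -76},
  {"dx": 0,"dy": -114},
  {"dx": 0,"dy": -139.8},
  {"dx": 0,"dy": -139.8},
])

```text
$.deltas[0]: bad value
```

```bash
python3 - <<'E' | tail -n +6
from m import *
o=r.get_obs(); print(o['clock'],o['tcp_pos'],o['joints'].round(2),o['contact_force'])
M=R.from_rotvec(o['orientation']).as_matrix(); print('tool y yaw',np.degrees(np.arctan2(M[1,1],M[0,1])),M[:,2])
g=grab('wrist'); W=cloud(g); cv2.imwrite('pics/w1.png',g['frame']); print(g['xyz'])
k=sel(W,.42,.65,-.36,-.14,.09,.105); print(k.sum(),rect(W[k][:,:2]) if k.sum()>10 else '',np.median(W[k][:,2]) if k.sum() else '')
E
```

```text
0.1 [0.27857132 0.61427481 0.24142852] [-1.25  0.48  0.02  1.56 -0.01  1.11 -0.08] [ 0.1790437  -0.14766693 -0.40648159]
tool y yaw 65.60580263259477 [-5.78908250e-04 -1.49396748e-03 -9.99998716e-01]
[0.20335838 0.64962888 0.37279069]
0
```

View pics/w1.png

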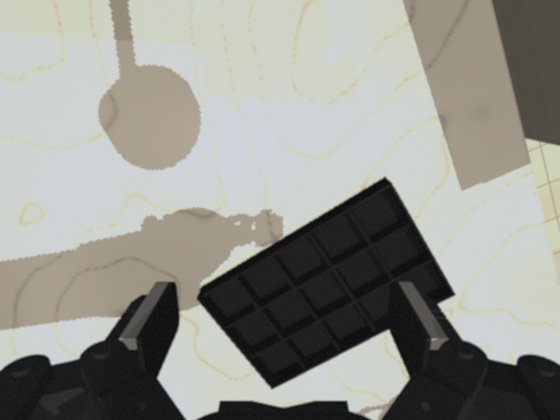

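That frame shows only the black tray between the open fingers at (330,290): the moves were refused. It looks like each row needs all six keys.

send_rows([
  {"dx": 26,"dy": -30,"dz": 0,"rx": 0,"ry": 0,"rz": 5},
  {"dx": 52,"dy": -60,"dz": 0,"rx": 0,"ry": 0,"rz": 10},
  {"dx": 78,"dy": -90,"dz": 0,"rx": 0,"ry": 0,"rz": 15},
  {"dx": 104,"dy": -120,"dz": 0,"rx": 0,"ry": 0,"rz": 20},
  {"dx": 130,"dy": -150,"dz": 0,"rx": 0,"ry": 0,"rz": 25},
])

```text
clock: 0.57
tcp_pos: [0.4097, 0.463, 0.2421]
orientation: [0.024, -3.141, 0.001]
contact_force: [1.1, 0.3, 0.1]
grip_width: 0.0856
gripper_force: 0.0
```

send_rows([
  {"dx": 10,"dy": -38,"dz": 0,"rx": 0,"ry": 0,"rz": 3},
  {"dx": 20,"dy": -76,"dz": 0,"rx": 0,"ry": 0,"rz": 6},
  {"dx": 30,"dy": -114,"dz": 0,"rx": 0,"ry": 0,"rz": 9},
  {"dx": 40,"dy": -152,"dz": 0,"rx": 0,"ry": 0,"rz": 12},
  {"dx": 50,"dy": -190,"dz": 0,"rx": 0,"ry": 0,"rz": 13.7},
])

```text
clock: 0.98
tcp_pos: [0.4589, 0.2727, 0.2422]
orientation: [0.395, -3.116, 0.0]
contact_force: [1.2, -0.3, -0.9]
grip_width: 0.0852
gripper_force: 0.0
```

send_rows([
  {"dx": 8,"dy": -38,"dz": 0,"rx": 0,"ry": 0,"rz": 0},
  {"dx": 16,"dy": -76,"dz": 0,"rx": 0,"ry": 0,"rz": 0},
  {"dx": 24,"dy": -114,"dz": 0,"rx": 0,"ry": 0,"rz": 0},
  {"dx": 32,"dy": -152,"dz": 0,"rx": 0,"ry": 0,"rz": 0},
  {"dx": 40,"dy": -190,"dz": 0,"rx": 0,"ry": 0,"rz": 0},
])

```text
clock: 1.4
tcp_pos: [0.4987, 0.0827, 0.2423]
orientation: [0.391, -3.117, -0.0]
contact_force: [0.8, 0.2, 0.3]
grip_width: 0.0854
gripper_force: 0.0
```

send_rows([
  {"dx": 8,"dy": -38,"dz": 0,"rx": 0,"ry": 0,"rz": 0},
  {"dx": 16,"dy": -76,"dz": 0,"rx": 0,"ry": 0,"rz": 0},
  {"dx": 24,"dy": -114,"dz": 0,"rx": 0,"ry": 0,"rz": 0},
  {"dx": 32,"dy": -152,"dz": 0,"rx": 0,"ry": 0,"rz": 0},
  {"dx": 39,"dy": -190,"dz": 0,"rx": 0,"ry": 0,"rz": 0},
])

```text
clock: 1.82
tcp_pos: [0.5378, -0.1071, 0.2423]
orientation: [-0.391, 3.117, 0.0]
contact_force: [0.5, 1.5, -0.2]
grip_width: 0.0853
gripper_force: 0.0
```

send_rows([
  {"dx": 0,"dy": -38,"dz": 0,"rx": 0,"ry": 0,"rz": 0},
  {"dx": 0,"dy": -76,"dz": 0,"rx": 0,"ry": 0,"rz": 0},
  {"dx": 0,"dy": -114,"dz": 0,"rx": 0,"ry": 0,"rz": 0},
  {"dx": 0,"dy": -139.8,"dz": 0,"rx": 0,"ry": 0,"rz": 0},
  {"dx": 0,"dy": -139.8,"dz": 0,"rx": 0,"ry": 0,"rz": 0},
])

```text
clock: 2.23
tcp_pos: [0.5359, -0.2525, 0.2423]
orientation: [0.377, -3.118, 0.006]
contact_force: [-0.2, -1.3, 0.7]
grip_width: 0.0855
gripper_force: 0.0
```

```bash
python3 - <<'E' | tail -n +6
from m import *
o=r.get_obs(); print(o['clock'],o['tcp_pos'],o['joints'].round(2),o['contact_force'])
M=R.from_rotvec(o['orientation']).as_matrix(); print('tool y yaw',np.degrees(np.arctan2(M[1,1],M[0,1])),M[:,2])
g=grab('wrist'); W=cloud(g); cv2.imwrite('pics/w2.png',g['frame']); print(g['xyz'])
k=sel(W,.42,.65,-.36,-.14,.09,.105); print(k.sum(),rect(W[k][:,:2]) if k.sum()>10 else '',np.median(W[k][:,2]) if k.sum() else '')
E
```

```text
2.2333 [ 0.53590134 -0.25247421  0.24233261] [ 0.1   0.35  0.3   1.78 -0.11  1.03  2.25] [-0.15992841 -1.33057688  0.6964085 ]
tool y yaw 103.78231603704279 [-5.58959127e-04 -3.81772196e-03 -9.99992556e-01]
[ 0.45566069 -0.27057849  0.37384661]
2434 (array([ 534.6, -242.2]), array([111.7,  14.1]), 14.4) 0.09769407977206371
```

View pics/w2.png

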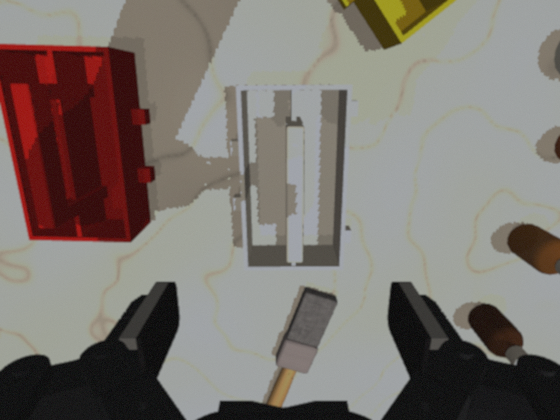

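The wrist view shows the white caddy (295,175) with wide-spaced feet at (350,100) and (347,228) on its +y side, and close-spaced feet at about (237,145) and (235,195) on its -y side. Red (75,145) and yellow (395,15) are the decoys. The orientation is confirmed, so I go for the handle.

send_rows([
  {"dx": -1,"dy": 1,"dz": 0,"rx": 0,"ry": 0,"rz": 0},
  {"dx": -1,"dy": 1,"dz": -30,"rx": 0,"ry": 0,"rz": 0},
  {"dx": -1,"dy": 1,"dz": -60,"rx": 0,"ry": 0,"rz": 0},
  {"dx": -1,"dy": 1,"dz": -90,"rx": 0,"ry": 0,"rz": 0},
  {"dx": -1,"dy": 1,"dz": -115,"rx": 0,"ry": 0,"rz": 0},
], jaw=60)

```text
clock: 2.7
tcp_pos: [0.5367, -0.2411, 0.1255]
orientation: [0.396, -3.116, -0.003]
contact_force: [0.4, -0.5, 0.1]
grip_width: 0.0599
gripper_force: 0.0
```

send_rows([
  {"dx": 0,"dy": 0,"dz": -20,"rx": 0,"ry": 0,"rz": 0},
  {"dx": 0,"dy": 0,"dz": -35,"rx": 0,"ry": 0,"rz": 0},
  {"dx": 0,"dy": 0,"dz": -45,"rx": 0,"ry": 0,"rz": 0},
  {"dx": 0,"dy": 0,"dz": -50,"rx": 0,"ry": 0,"rz": 0},
  {"dx": 0,"dy": 0,"dz": -50,"rx": 0,"ry": 0,"rz": 0},
])

```text
clock: 3.12
tcp_pos: [0.5367, -0.2427, 0.0766]
orientation: [0.393, -3.116, -0.002]
contact_force: [-0.0, -0.7, -0.2]
grip_width: 0.06
gripper_force: 0.0
```

send_rows([
  {"dx": 0,"dy": 0,"dz": 0,"rx": 0,"ry": 0,"rz": 0},
  {"dx": 0,"dy": 0,"dz": 0,"rx": 0,"ry": 0,"rz": 0},
  {"dx": 0,"dy": 0,"dz": 0,"rx": 0,"ry": 0,"rz": 0},
  {"dx": 0,"dy": 0,"dz": 0,"rx": 0,"ry": 0,"rz": 0},
  {"dx": 0,"dy": 0,"dz": 0,"rx": 0,"ry": 0,"rz": 0},
], jaw=0, newtons=40)

```text
clock: 3.53
tcp_pos: [0.5372, -0.2439, 0.078]
orientation: [-0.391, 3.116, 0.0]
contact_force: [-0.5, 0.8, 3.4]
grip_width: 0.0132
gripper_force: 43.4
```

send_rows([
  {"dx": 0,"dy": 0,"dz": 0,"rx": 0,"ry": 0,"rz": 0},
  {"dx": 0,"dy": 0,"dz": 0,"rx": 0,"ry": 0,"rz": 0},
  {"dx": 0,"dy": 0,"dz": 0,"rx": 0,"ry": 0,"rz": 0},
  {"dx": 0,"dy": 0,"dz": 0,"rx": 0,"ry": 0,"rz": 0},
  {"dx": 0,"dy": 0,"dz": 0,"rx": 0,"ry": 0,"rz": 0},
])

```text
clock: 3.95
tcp_pos: [0.5372, -0.2439, 0.078]
orientation: [-0.391, 3.116, 0.0]
contact_force: [-0.7, 3.0, 5.2]
grip_width: 0.0134
gripper_force: 43.8
```

```bash
python3 - <<'E'
from h import *
o=r.get_obs();print({k:np.round(o[k],4) for k in('clock','tcp_pos','orientation','joints','contact_force','moment','gripper_force','grip_width')})
M=R.from_rotvec(o['orientation']).as_matrix(); print('tool y yaw',np.degrees(np.arctan2(M[1,1],M[0,1])),M[:,2])
E
```

```text
{'clock': np.float64(3.95), 'tcp_pos': array([ 0.5372, -0.2439,  0.078 ]), 'orientation': array([-3.9110e-01,  3.1163e+00,  2.0000e-04]), 'joints': array([ 0.1405,  0.5501,  0.2374,  1.9045, -0.191 ,  0.7079,  2.3102]), 'contact_force': array([-0.6588,  2.985 ,  5.1895]), 'moment': array([0.2397, 0.2086, 0.0026]), 'gripper_force': np.float64(43.7524), 'grip_width': np.float64(0.0134)}
tool y yaw 104.30762904914276 [ 8.66881390e-04  2.18539911e-04 -9.99999600e-01]
```

send_rows([
  {"dx": 0,"dy": 0,"dz": 5,"rx": 0,"ry": 0,"rz": 0},
  {"dx": 0,"dy": 0,"dz": 20,"rx": 0,"ry": 0,"rz": 0},
  {"dx": 0,"dy": 0,"dz": 45,"rx": 0,"ry": 0,"rz": 0},
  {"dx": 0,"dy": 0,"dz": 70,"rx": 0,"ry": 0,"rz": 0},
  {"dx": 0,"dy": 0,"dz": 95,"rx": 0,"ry": 0,"rz": 0},
])

```text
clock: 4.37
tcp_pos: [0.5359, -0.2441, 0.1727]
orientation: [0.39, -3.115, -0.001]
contact_force: [1.1, 0.8, -2.6]
grip_width: 0.0134
gripper_force: 42.4
```

send_rows([
  {"dx": 0,"dy": 0,"dz": 25,"rx": 0,"ry": 0,"rz": 0},
  {"dx": 0,"dy": 0,"dz": 45,"rx": 0,"ry": 0,"rz": 0},
  {"dx": 0,"dy": 0,"dz": 60,"rx": 0,"ry": 0,"rz": 0},
  {"dx": 0,"dy": 0,"dz": 65,"rx": 0,"ry": 0,"rz": 0},
  {"dx": 0,"dy": 0,"dz": 65,"rx": 0,"ry": 0,"rz": 0},
])

```text
clock: 4.78
tcp_pos: [0.5371, -0.2444, 0.2382]
orientation: [-0.39, 3.116, -0.001]
contact_force: [0.2, -0.9, -3.9]
grip_width: 0.0133
gripper_force: 42.4
```

```bash
python3 - <<'E' | tail -n +6
from m import *
o=r.get_obs();print({k:np.round(o[k],4) for k in('clock','tcp_pos','joints','contact_force','moment','gripper_force','grip_width')})
dz=o['tcp_pos'][2]-.078
M=R.from_rotvec(o['orientation']).as_matrix(); print('tool y yaw',np.degrees(np.arctan2(M[1,1],M[0,1])))
# wrist: handle / rim of the held caddy
W=cloud(grab('wrist')); th=np.radians(14.3)
d=W-o['tcp_pos']; d[...,2]+=.078
X=d[...,0]*np.cos(th)+d[...,1]*np.sin(th);Y=-d[...,0]*np.sin(th)+d[...,1]*np.cos(th);Z=d[...,2]
k=(abs(X)<.12)&(abs(Y)<.075)&(Z>.045)&(Z<.066)
q=np.stack([X[k],Y[k]],1); print('rim',k.sum(),rect(q),np.percentile(q*1000,[.5,99.5],axis=0).round(1))
A=np.c_[q,np.ones(len(q))]; print('plane',np.linalg.lstsq(A,Z[k],rcond=None)[0].round(4))
k=(abs(X)<.1)&(abs(Y)<.03)&(Z>.09)&(Z<.106);q=np.stack([X[k],Y[k]],1); print('handle',k.sum(),rect(q))
E
```

```text
{'clock': np.float64(4.7833), 'tcp_pos': array([ 0.5371, -0.2444,  0.2382]), 'joints': array([ 0.0887,  0.347 ,  0.2966,  1.7871, -0.1168,  1.0228,  2.2495]), 'contact_force': array([ 0.2197, -0.8721, -3.9352]), 'moment': array([-0.0009, -0.0913, -0.0249]), 'gripper_force': np.float64(42.4452), 'grip_width': np.float64(0.0133)}
tool y yaw 104.28700674046938
rim 11053 (array([-3.3,  1.5]), array([ 96.6, 167.4]), 89.9) [[-86.9 -46.3]
 [ 79.4  49.6]]
plane [-0.0192  0.003   0.0526]
handle 11575 (array([-10.3,   1.1]), array([94.1, 40.7]), 17.0)
```

```bash
python3 - <<'E' | tail -n +6
from m import *
from scipy.optimize import differential_evolution as DE
C=g['xyz'].astype(float)
v=np.isfinite(W[...,2])&(abs(W[...,0]-.55)<.2)&(abs(W[...,1]-.26)<.13)
P=W[v]; s=(.100-C[2])/(P[:,2]-C[2]); Q=(C+(P-C)*s[:,None])[:,:2]*1000; top=P[:,2]>.0962
def f(p):
    d=Q-p[:2]; c,s=np.cos(p[2]),np.sin(p[2]); X=d@[c,s]; Y=d@[-s,c]
    def rail(sh,sl): 
        a=abs(X)<100
        for k in(28,64): a&=abs(abs(X)-k)>9
        return a
    m=rail(0,0); on=m&(abs(abs(Y)-58)<7.5)
    reg=(abs(X)<98)&(abs(Y)<64)&(abs(Y)>44)
    return np.sum((on!=top)&reg)-0.5*reg.sum()
best=[DE(f,[(535,565),(245,275),(.08,.2)],seed=k,popsize=30,maxiter=80,polish=False) for k in(0,1,2)]
for b in best: print(b.x.round(4),b.fun,np.degrees(b.x[2]))
E
```

```text
[5.514859e+02 2.575511e+02 1.283000e-01] -611.0 7.351212824528039
[5.516196e+02 2.573914e+02 1.263000e-01] -611.5 7.235552729069093
[5.515643e+02 2.574272e+02 1.274000e-01] -612.0 7.301748541257029
```

send_rows([
  {"dx": 0,"dy": 15,"dz": 0,"rx": 0,"ry": 0,"rz": 0},
  {"dx": 2,"dy": 45,"dz": 0,"rx": 0,"ry": 0,"rz": -1},
  {"dx": 3,"dy": 80,"dz": 0,"rx": 0,"ry": 0,"rz": -2},
  {"dx": 4,"dy": 115,"dz": 0,"rx": 0,"ry": 0,"rz": -3},
  {"dx": 5,"dy": 150,"dz": 0,"rx": 0,"ry": 0,"rz": -4},
])

```text
clock: 5.25
tcp_pos: [0.5405, -0.0926, 0.2354]
orientation: [0.279, -3.126, -0.0]
contact_force: [1.0, 0.6, -3.1]
grip_width: 0.0133
gripper_force: 42.4
```

send_rows([
  {"dx": 2,"dy": 35,"dz": 0,"rx": 0,"ry": 0,"rz": -1},
  {"dx": 4,"dy": 70,"dz": 0,"rx": 0,"ry": 0,"rz": -2},
  {"dx": 6,"dy": 105,"dz": 0,"rx": 0,"ry": 0,"rz": -3},
  {"dx": 8,"dy": 140,"dz": 0,"rx": 0,"ry": 0,"rz": -3},
  {"dx": 9.5,"dy": 175,"dz": 0,"rx": 0,"ry": 0,"rz": -3},
])

```text
clock: 5.67
tcp_pos: [0.5501, 0.0824, 0.2355]
orientation: [0.2, -3.132, 0.001]
contact_force: [1.2, -0.5, -3.9]
grip_width: 0.0135
gripper_force: 42.4
```

send_rows([
  {"dx": 0,"dy": 35,"dz": 0,"rx": 0,"ry": 0,"rz": 0},
  {"dx": 0,"dy": 70,"dz": 0,"rx": 0,"ry": 0,"rz": 0},
  {"dx": 0,"dy": 105,"dz": 0,"rx": 0,"ry": 0,"rz": 0},
  {"dx": 0,"dy": 135,"dz": 0,"rx": 0,"ry": 0,"rz": 0},
  {"dx": 0,"dy": 155,"dz": 0,"rx": 0,"ry": 0,"rz": 0},
])

```text
clock: 6.08
tcp_pos: [0.5495, 0.2399, 0.2351]
orientation: [0.206, -3.132, -0.0]
contact_force: [-0.3, 0.3, -4.0]
grip_width: 0.0134
gripper_force: 42.4
```

send_rows([
  {"dx": 0,"dy": 15,"dz": 0,"rx": 0,"ry": 0,"rz": 0},
  {"dx": 0,"dy": 23,"dz": 0,"rx": 0,"ry": 0,"rz": 0},
  {"dx": 0,"dy": 23,"dz": 0,"rx": 0,"ry": 0,"rz": 0},
  {"dx": 0,"dy": 23,"dz": 0,"rx": 0,"ry": 0,"rz": 0},
  {"dx": 0,"dy": 23,"dz": 0,"rx": 0,"ry": 0,"rz": 0},
])

```text
clock: 6.5
tcp_pos: [0.5517, 0.2565, 0.237]
orientation: [0.196, -3.135, 0.002]
contact_force: [-0.4, -0.6, -4.0]
grip_width: 0.013
gripper_force: 42.4
```

```bash
cat > st.py <<'E'
from h import *
def st():
    o=r.get_obs();M=R.from_rotvec(o['orientation']).as_matrix()
    print('t',round(float(o['clock']),2),'tcp',(o['tcp_pos']*1000).round(1),'yaw',round(np.degrees(np.arctan2(M[1,1],M[0,1])),2),'tilt',M[:2,2].round(4),'F',o['contact_force'].round(1),'M',o['moment'].round(2),'grip',round(float(o['grip_width'])*1000,1),o['joints'].round(2)); return o
if __name__=='__main__': st()
E
python3 - <<'E' | tail -n +6
from m import *
from st import st
o=st(); g=grab('top'); cv2.imwrite('pics/t2.png',g['frame']);W=cloud(g); t=o['tcp_pos']
z0=t[2]-.078
m=sel(W,t[0]-.15,t[0]+.15,t[1]-.12,t[1]+.12,z0+.048,z0+.062); print('rim',m.sum(),rect(W[m][:,:2]),np.median(W[m][:,2])-z0)
E
```

```text
t 6.5 tcp [551.7 256.5 237. ] yaw 97.15 tilt [-0.0003 -0.0015] F [-0.4 -0.6 -4. ] M [-0.01 -0.03  0.05] grip 13.0 [-0.62  0.37  0.11  1.73 -0.05  1.04  1.2 ]
rim 658 (array([552.4, 254.3]), array([170.8,  97.7]), 7.1) 0.05431023832020021
```

send_rows([
  {"dx": -0.8,"dy": 3,"dz": -10,"rx": 0,"ry": 0,"rz": 0.2},
  {"dx": -0.8,"dy": 3,"dz": -25,"rx": 0,"ry": 0,"rz": 0.2},
  {"dx": -0.8,"dy": 3,"dz": -42,"rx": 0,"ry": 0,"rz": 0.2},
  {"dx": -0.8,"dy": 3,"dz": -54,"rx": 0,"ry": 0,"rz": 0.2},
  {"dx": -0.8,"dy": 3,"dz": -60,"rx": 0,"ry": 0,"rz": 0.2},
])

```text
clock: 6.97
tcp_pos: [0.5495, 0.2608, 0.175]
orientation: [0.204, -3.132, 0.002]
contact_force: [-0.4, -0.0, -4.1]
grip_width: 0.0131
gripper_force: 42.3
```

send_rows([
  {"dx": 0,"dy": 0,"dz": -0.5,"rx": 0,"ry": 0,"rz": 0},
  {"dx": 0,"dy": 0,"dz": -1,"rx": 0,"ry": 0,"rz": 0},
  {"dx": 0,"dy": 0,"dz": -2,"rx": 0,"ry": 0,"rz": 0},
  {"dx": 0,"dy": 0,"dz": -3,"rx": 0,"ry": 0,"rz": 0},
  {"dx": 0,"dy": 0,"dz": -3,"rx": 0,"ry": 0,"rz": 0},
])

```text
clock: 7.38
tcp_pos: [0.5509, 0.2621, 0.1749]
orientation: [-0.205, 3.134, 0.001]
contact_force: [0.2, 0.4, -2.4]
grip_width: 0.0131
gripper_force: 42.4
```

```bash
python3 st.py
```

```text
t 7.38 tcp [550.9 262.1 174.9] yaw 97.5 tilt [0.0009 0.0006] F [ 0.2  0.4 -2.4] M [-0.02 -0.01  0.  ] grip 13.1 [-0.62  0.44  0.1   1.79 -0.05  0.92  1.2 ]
```

send_rows([
  {"dx": 0,"dy": -1.2,"dz": 0,"rx": 0,"ry": 0,"rz": 0},
  {"dx": 0,"dy": -2.5,"dz": 0,"rx": 0,"ry": 0,"rz": -0.1},
  {"dx": 0,"dy": -2.5,"dz": 0,"rx": 0,"ry": 0,"rz": -0.1},
  {"dx": 0,"dy": -2.5,"dz": 0,"rx": 0,"ry": 0,"rz": -0.1},
  {"dx": 0,"dy": -2.5,"dz": 0,"rx": 0,"ry": 0,"rz": -0.1},
])

```text
clock: 7.8
tcp_pos: [0.5505, 0.2594, 0.1744]
orientation: [-0.203, 3.135, 0.0]
contact_force: [-0.1, -0.0, -3.6]
grip_width: 0.0135
gripper_force: 42.4
```

send_rows([
  {"dx": 0,"dy": 0,"dz": -0.5,"rx": 0,"ry": 0,"rz": 0},
  {"dx": 0,"dy": 0,"dz": -1,"rx": 0,"ry": 0,"rz": 0},
  {"dx": 0,"dy": 0,"dz": -1.5,"rx": 0,"ry": 0,"rz": 0},
  {"dx": 0,"dy": 0,"dz": -1.5,"rx": 0,"ry": 0,"rz": 0},
  {"dx": 0,"dy": 0,"dz": -1.5,"rx": 0,"ry": 0,"rz": 0},
])

```text
clock: 8.22
tcp_pos: [0.5505, 0.2594, 0.1727]
orientation: [0.203, -3.135, 0.0]
contact_force: [-0.3, -0.4, -3.0]
grip_width: 0.0134
gripper_force: 42.4
```

```bash
python3 st.py
```

```text
t 8.22 tcp [550.5 259.4 172.7] yaw 97.4 tilt [-0.0001 -0.0001] F [-0.3 -0.4 -3. ] M [-0.02 -0.01  0.04] grip 13.4 [-0.62  0.44  0.1   1.79 -0.05  0.91  1.2 ]
```

Still free. I'll lower by 1.5 mm at a time.

send_rows([
  {"dx": 0,"dy": 0,"dz": -0.5,"rx": 0,"ry": 0,"rz": 0},
  {"dx": 0,"dy": 0,"dz": -1,"rx": 0,"ry": 0,"rz": 0},
  {"dx": 0,"dy": 0,"dz": -1.5,"rx": 0,"ry": 0,"rz": 0},
  {"dx": 0,"dy": 0,"dz": -1.5,"rx": 0,"ry": 0,"rz": 0},
  {"dx": 0,"dy": 0,"dz": -1.5,"rx": 0,"ry": 0,"rz": 0},
])

```text
clock: 8.63
tcp_pos: [0.5505, 0.2594, 0.1712]
orientation: [0.203, -3.135, 0.0]
contact_force: [0.5, -0.4, -3.1]
grip_width: 0.0134
gripper_force: 42.4
```

send_rows([
  {"dx": 0,"dy": 0,"dz": -0.5,"rx": 0,"ry": 0,"rz": 0},
  {"dx": 0,"dy": 0,"dz": -1,"rx": 0,"ry": 0,"rz": 0},
  {"dx": 0,"dy": 0,"dz": -1.5,"rx": 0,"ry": 0,"rz": 0},
  {"dx": 0,"dy": 0,"dz": -1.5,"rx": 0,"ry": 0,"rz": 0},
  {"dx": 0,"dy": 0,"dz": -1.5,"rx": 0,"ry": 0,"rz": 0},
])

```text
clock: 9.05
tcp_pos: [0.5505, 0.2594, 0.1698]
orientation: [0.203, -3.135, 0.0]
contact_force: [0.2, 0.0, -2.7]
grip_width: 0.0132
gripper_force: 42.4
```

```bash
python3 st.py
```

```text
t 9.05 tcp [550.5 259.4 169.8] yaw 97.4 tilt [-0.0001 -0.    ] F [ 0.2  0.  -2.7] M [ 0.01 -0.04 -0.  ] grip 13.2 [-0.62  0.44  0.1   1.79 -0.05  0.91  1.21]
```

send_rows([
  {"dx": 0,"dy": 0,"dz": -0.5,"rx": 0,"ry": 0,"rz": 0},
  {"dx": 0,"dy": 0,"dz": -1,"rx": 0,"ry": 0,"rz": 0},
  {"dx": 0,"dy": 0,"dz": -1.5,"rx": 0,"ry": 0,"rz": 0},
  {"dx": 0,"dy": 0,"dz": -1.5,"rx": 0,"ry": 0,"rz": 0},
  {"dx": 0,"dy": 0,"dz": -1.5,"rx": 0,"ry": 0,"rz": 0},
])

```text
clock: 9.47
tcp_pos: [0.5505, 0.2594, 0.1682]
orientation: [0.203, -3.135, 0.0]
contact_force: [-0.5, 0.3, -3.2]
grip_width: 0.0135
gripper_force: 42.4
```

```bash
python3 st.py
```

```text
t 9.47 tcp [550.5 259.4 168.2] yaw 97.4 tilt [-0.0001 -0.    ] F [-0.5  0.3 -3.2] M [ 0.    0.   -0.03] grip 13.5 [-0.62  0.45  0.1   1.8  -0.05  0.9   1.21]
```

Underside is at about 90 mm with no contact, so the feet are already below the rail tops. Going on down to feel for the notch floor, expected at TCP z of about 162.

send_rows([
  {"dx": 0,"dy": 0,"dz": -0.7,"rx": 0,"ry": 0,"rz": 0},
  {"dx": 0,"dy": 0,"dz": -1.4,"rx": 0,"ry": 0,"rz": 0},
  {"dx": 0,"dy": 0,"dz": -2,"rx": 0,"ry": 0,"rz": 0},
  {"dx": 0,"dy": 0,"dz": -2,"rx": 0,"ry": 0,"rz": 0},
  {"dx": 0,"dy": 0,"dz": -2,"rx": 0,"ry": 0,"rz": 0},
])

```text
clock: 9.88
tcp_pos: [0.5505, 0.2594, 0.1662]
orientation: [0.203, -3.135, 0.0]
contact_force: [0.2, -0.2, -4.1]
grip_width: 0.0131
gripper_force: 42.4
```

send_rows([
  {"dx": 0,"dy": 0,"dz": -0.7,"rx": 0,"ry": 0,"rz": 0},
  {"dx": 0,"dy": 0,"dz": -1.4,"rx": 0,"ry": 0,"rz": 0},
  {"dx": 0,"dy": 0,"dz": -2,"rx": 0,"ry": 0,"rz": 0},
  {"dx": 0,"dy": 0,"dz": -2,"rx": 0,"ry": 0,"rz": 0},
  {"dx": 0,"dy": 0,"dz": -2,"rx": 0,"ry": 0,"rz": 0},
])

```text
clock: 10.3
tcp_pos: [0.5504, 0.2595, 0.1642]
orientation: [0.203, -3.135, 0.0]
contact_force: [-0.2, 0.1, -3.3]
grip_width: 0.0137
gripper_force: 42.4
```

```bash
python3 st.py
```

```text
t 10.3 tcp [550.4 259.5 164.2] yaw 97.41 tilt [-0.0002 -0.0001] F [-0.2  0.1 -3.3] M [-0.01 -0.04  0.05] grip 13.7 [-0.62  0.45  0.1   1.8  -0.06  0.89  1.21]
```

send_rows([
  {"dx": 0,"dy": 0,"dz": -0.4,"rx": 0,"ry": 0,"rz": 0},
  {"dx": 0,"dy": 0,"dz": -0.8,"rx": 0,"ry": 0,"rz": 0},
  {"dx": 0,"dy": 0,"dz": -1.2,"rx": 0,"ry": 0,"rz": 0},
  {"dx": 0,"dy": 0,"dz": -1.5,"rx": 0,"ry": 0,"rz": 0},
  {"dx": 0,"dy": 0,"dz": -1.5,"rx": 0,"ry": 0,"rz": 0},
])

```text
clock: 10.72
tcp_pos: [0.5505, 0.2594, 0.1627]
orientation: [0.203, -3.135, 0.0]
contact_force: [0.4, -0.1, -3.7]
grip_width: 0.0131
gripper_force: 42.4
```

send_rows([
  {"dx": 0,"dy": 0,"dz": -0.4,"rx": 0,"ry": 0,"rz": 0},
  {"dx": 0,"dy": 0,"dz": -0.8,"rx": 0,"ry": 0,"rz": 0},
  {"dx": 0,"dy": 0,"dz": -1,"rx": 0,"ry": 0,"rz": 0},
  {"dx": 0,"dy": 0,"dz": -1,"rx": 0,"ry": 0,"rz": 0},
  {"dx": 0,"dy": 0,"dz": -1,"rx": 0,"ry": 0,"rz": 0},
])

```text
clock: 11.13
tcp_pos: [0.5506, 0.2596, 0.1621]
orientation: [-0.203, 3.135, 0.0]
contact_force: [-1.4, 0.4, -1.2]
grip_width: 0.0132
gripper_force: 42.7
```

```bash
python3 st.py
```

```text
t 11.13 tcp [550.6 259.6 162.1] yaw 97.41 tilt [0.0002 0.0003] F [-1.4  0.4 -1.2] M [-0.08  0.19 -0.03] grip 13.2 [-0.62  0.45  0.1   1.8  -0.06  0.89  1.21]
```

Floor felt at TCP z 162.1, which puts the underside at 84 mm, the stacked height. One more slight touch to confirm, then a look.

send_rows([
  {"dx": 0,"dy": 0,"dz": -0.4,"rx": 0,"ry": 0,"rz": 0},
  {"dx": 0,"dy": 0,"dz": -0.7,"rx": 0,"ry": 0,"rz": 0},
  {"dx": 0,"dy": 0,"dz": -0.7,"rx": 0,"ry": 0,"rz": 0},
  {"dx": 0,"dy": 0,"dz": -0.7,"rx": 0,"ry": 0,"rz": 0},
  {"dx": 0,"dy": 0,"dz": -0.7,"rx": 0,"ry": 0,"rz": 0},
])

```text
clock: 11.55
tcp_pos: [0.5506, 0.2597, 0.1619]
orientation: [-0.203, 3.135, 0.001]
contact_force: [-3.0, -0.5, 5.1]
grip_width: 0.0138
gripper_force: 43.7
```

```bash
python3 - <<'E' | tail -n +6
from m import *
from st import st
st(); g=grab('top');W=cloud(g); g2=grab('scene')
m=sel(W,.40,.70,.16,.36,.13,.147); q=W[m]; print('rim',m.sum(),rect(q[:,:2]),np.median(q[:,2]))
print('plane',np.linalg.lstsq(np.c_[q[:,:2]-q[:,:2].mean(0),np.ones(len(q))],q[:,2],rcond=None)[0].round(4))
a=cv2.resize(g2['frame'][80:230,330:480],(570,570),interpolation=cv2.INTER_CUBIC)
cv2.imwrite('pics/crop4.png',np.clip(a*1.2,0,255).astype(np.uint8))
E
```

```text
t 11.55 tcp [550.6 259.7 161.9] yaw 97.41 tilt [0.0003 0.0005] F [-3.  -0.5  5.1] M [-0.36  0.56 -0.02] grip 13.8 [-0.62  0.45  0.1   1.8  -0.06  0.89  1.21]
rim 578 (array([551.2, 257.3]), array([170.5,  97.4]), 7.2) 0.13804804490628342
plane [-0.0008 -0.0018  0.1374]
```

View pics/crop4.png

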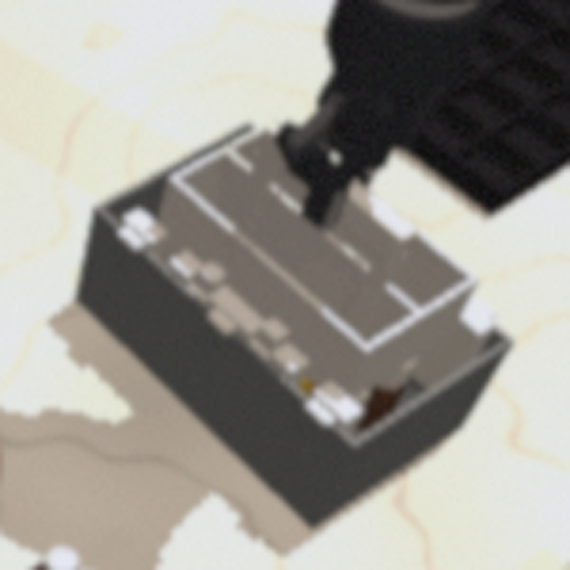

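The crop shows the caddy level in the tote at (320,235), with its close-side feet at (210,270) and (275,330) sunk in the -y rail. The rim is at 138 mm, level, and matches the rails in position and yaw. Time to ease off and release.

send_rows([
  {"dx": 0,"dy": 0,"dz": 0.7,"rx": 0,"ry": 0,"rz": 0},
  {"dx": 0,"dy": 0,"dz": 0.7,"rx": 0,"ry": 0,"rz": 0},
  {"dx": 0,"dy": 0,"dz": 0.7,"rx": 0,"ry": 0,"rz": 0},
])

```text
clock: 11.9
tcp_pos: [0.5506, 0.2597, 0.162]
orientation: [-0.203, 3.135, 0.001]
contact_force: [-2.7, 0.6, 2.8]
grip_width: 0.0136
gripper_force: 43.2
```

send_rows([
  {"dx": 0,"dy": 0,"dz": 0,"rx": 0,"ry": 0,"rz": 0},
  {"dx": 0,"dy": 0,"dz": 0,"rx": 0,"ry": 0,"rz": 0},
  {"dx": 0,"dy": 0,"dz": 0,"rx": 0,"ry": 0,"rz": 0},
  {"dx": 0,"dy": 0,"dz": 0,"rx": 0,"ry": 0,"rz": 0},
  {"dx": 0,"dy": 0,"dz": 0,"rx": 0,"ry": 0,"rz": 0},
], jaw=60)

```text
clock: 12.32
tcp_pos: [0.5506, 0.2594, 0.1617]
orientation: [-0.203, 3.135, -0.0]
contact_force: [-0.6, 0.7, 0.8]
grip_width: 0.0599
gripper_force: 0.0
```

send_rows([
  {"dx": 0,"dy": 0,"dz": 0,"rx": 0,"ry": 0,"rz": 0},
  {"dx": 0,"dy": 0,"dz": 10,"rx": 0,"ry": 0,"rz": 0},
  {"dx": 0,"dy": 0,"dz": 35,"rx": 0,"ry": 0,"rz": 0},
  {"dx": 0,"dy": 0,"dz": 65,"rx": 0,"ry": 0,"rz": 0},
  {"dx": 0,"dy": 0,"dz": 95,"rx": 0,"ry": 0,"rz": 0},
])

```text
clock: 12.73
tcp_pos: [0.5502, 0.2592, 0.2582]
orientation: [0.203, -3.134, 0.001]
contact_force: [0.9, 0.4, 0.2]
grip_width: 0.0599
gripper_force: 0.0
```

send_rows([
  {"dx": 0,"dy": 0,"dz": 20,"rx": 0,"ry": 0,"rz": 0},
  {"dx": 0,"dy": 0,"dz": 20,"rx": 0,"ry": 0,"rz": 0},
  {"dx": 0,"dy": 0,"dz": 20,"rx": 0,"ry": 0,"rz": 0},
  {"dx": 0,"dy": 0,"dz": 20,"rx": 0,"ry": 0,"rz": 0},
  {"dx": 0,"dy": 0,"dz": 20,"rx": 0,"ry": 0,"rz": 0},
])

```text
clock: 13.15
tcp_pos: [0.5498, 0.2591, 0.2757]
orientation: [0.203, -3.133, 0.002]
contact_force: [0.0, 0.6, 1.1]
grip_width: 0.0601
gripper_force: 0.0
```

```bash
python3 - <<'E' | tail -n +6
from m import *
from st import st
st(); W=cloud(grab('top')); cv2.imwrite('pics/t3.png',np.load('last_top.npz')['frame'])
m=sel(W,.40,.70,.16,.36,.13,.147); q=W[m]; print('rim',m.sum(),rect(q[:,:2]),np.median(q[:,2]))
print('plane',np.linalg.lstsq(np.c_[q[:,:2]-q[:,:2].mean(0),np.ones(len(q))],q[:,2],rcond=None)[0].round(4))
E
```

```text
t 13.15 tcp [549.8 259.1 275.7] yaw 97.41 tilt [-0.0018 -0.0011] F [0.  0.6 1.1] M [-0.01  0.01  0.03] grip 60.1 [-0.63  0.34  0.11  1.69 -0.04  1.12  1.19]
rim 630 (array([551.5, 257.4]), array([171. ,  97.3]), 7.3) 0.1378218323140979
plane [-0.0023  0.0008  0.1372]
```

View pics/t3.png

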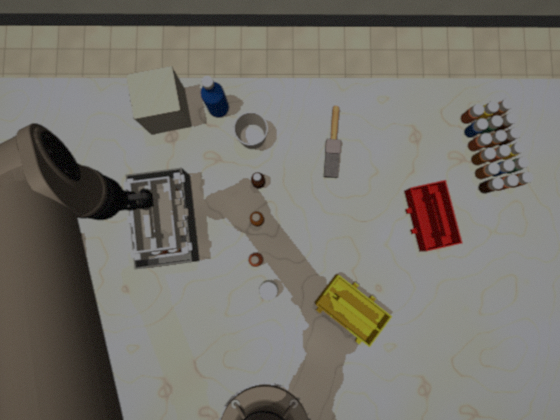

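The caddy sits level and centred in the tote at (163,218), the gripper is clear of it, and the other objects are where they were. Handing in.

```bash
python3 -c "
from bench import r
print(r.hand_in())"
```

```text
the job is handed in; nothing more can be done
None
```

The caddy is stacked level on the tote with all four feet home in their shallow notches and the gripper clear. I did not turn it half round, because its wide-spaced feet already faced the matching rail and a half turn would have nested it; it was not worked along the rails, as the feet dropped straight in.

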